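# Change the batch on the bottle shaker

## Robot

A 7-joint arm with a two-finger parallel gripper is mounted at the origin on a cart in front of the work surface, level with it; the furniture and walls round the work are solid. World frame = base frame: x ahead of the robot, y to its left, z up, the work surface at z = 0. Lengths are in m, angles in rad, forces in N, time in s.
With the tool pointing down it reaches from about 0.4 to 0.85 m from the base axis. Payload 4.5 kg.
Tool frame: the origin (TCP) lies at the very end of the fingers, on their centre line; the grasp point (between the pads) lies 19 mm behind it; z points along the fingers, y is the line along which they close (so a half turn about z gives the same grasp; the last joint's range is limited). The gripper opens to 88 mm and grips with 3 to 60 N. Pads are 18 mm wide; open, the fingers measure 123 mm over their backs; the gripper's body (75 mm by 187 mm) begins 45 mm behind the grasp point.
Start: joints at [1.211, 0.689, -0.195, 1.565, 0.157, 0.902, -0.215], TCP at [0.24, -0.577, 0.239] pointing down, gripper open.
Joint ranges: [-3.01, 3.01], [-0.46, 2.08], [-1.47, 1.51], [0.13, 2.56], [-1, 4.14], [0.04, 2.09], [-2.66, 2.66]. Speed limits (rad/s): [2.57, 2.57, 3.14, 3.14, 3.14, 3.14, 3.14].

## Interface

Orientations are given as a unit quaternion [x, y, z, w].
In Python, from plant import r, eyes, nets gives the robot as it stands.
- The arm moves only by the shell command python3 -m pendant 'ROWS' [FORCE]. ROWS is JSON, a list of rows, each an object of numbers: "claw": the opening, from 0 (shut) to 1 (fully open); "dx", "dy", "dz": the shift along the world's x, y, z in mm; "twist": the turn about the world's z in rad. In form: [{"claw": .., "dx": .., "dy": .., "dz": .., "twist": ..}, ...]. A call has 1 to 8 rows; each row is the pose to reach, as a shift and turn from the pose commanded when the call began; what a row does not reach only later rows make up. A row lasts 1/10 s, in which the tool goes at most 50 mm and 8.59 degrees, less where a joint would pass 70% of its speed; a pose out of reach is approached as far as the arm can. A call with a gripper value outside its range is refused whole. The fingers move at their own pace and stop on an object; FORCE is the grip in N (left out, the last holds). Time passes only in rows, so rows that repeat a pose let the fingers close. It gives the time, the measured TCP pose, the force, the opening and the grip force at its end, in the units of the state.
- r.get_state(): the state, without advancing time (a new reading comes with each control period).
- eyes.snapshot(name): name is "scene" or "top" or "wrist"; returns (picture, depth): 384x512x3 uint8, blue, green, red; 384x512 float32, m along the optical axis (not along the pixel's ray), 0 where there is no reading.
- eyes.camera_info(name): a dict with "K" (3x3 intrinsics, pixels), "world_to_cam" (4x4, takes a point from world to camera coordinates); the wrist camera has in their place "T_tool_cam" (4x4, takes a point from camera to tool coordinates, whose origin is the TCP and whose axes are the flange's). Camera axes: x right, y down, z forward; pixel columns grow to the right and rows downward; lengths in m; the calibration is good to about 2 mm. A picture is of the moment at which its call begins: read the wrist's pose just before it. camera_info takes no time and is no camera call.
- r.finish_job(): hands the job in; it is judged then, once.
Trained networks look in the newest picture that a camera, given by its name, has taken for a name from the list of things; names that differ only in an ending like _2 or _b are one class to them, and where a whole thing is asked for, a point or a joint stands for the part that bears it (a point fixed in the world has none). Each returns a list of dicts, best first, with "confidence" (0 to 1); they miss things now and then, are a little off and sometimes report something else, mostly with a low value. They report only what shows in the picture. A call takes as long as a camera call. They do not tell look-alikes from the thing itself.
- nets.spot_in(camera, query): "box" ([left, top, width, height] as shares, 0 to 1, of the picture: columns of its width, rows of its height, round what is visible of it).
- nets.place_of(camera, query): "position" ([column, row] as shares, 0 to 1, of the picture: columns of its width, rows of its height: a listed point, or the origin of a listed thing).
The state is a dict: "clock": time; "q": joint angles; "qd": joint speeds; "joint_torque": joint torques, N m; "tool_pos": TCP position; "eef_rot": TCP orientation; "contact_force": force on the tool from outside, world axes, zero at the start; "moment": the same for the moment, N m; "opening": opening from 0.0 (shut) to 1.0 (fully open); "finger_force": force on a finger pad.
Only numpy, scipy, OpenCV 4.12 (cv2) and the standard library are available. Lean on these libraries where they do the work, as an engineer would, in place of code of your own. Each camera call takes 0.05 s, during which the arm holds its last target. There are 200 camera calls.

## Task

The bottle shaker is still switched on with a mixed batch of jars on its platform. Flip its toggle switch off, stand every mixed jar in the wooden tray and every fresh jar from the cutting mat upright on the shaker's platform, then flip the toggle back on and let go of everything. The jars are thin glass: grip them lightly, set them down without dropping or pressing, never touch a jar while the shaker is switched on, and leave the black tape roll, the tin and the screwdriver where they are.

Things in the scene. Friction and masses are not known exactly. Their poses are not given: they have to be found in the camera images.
- shaker: bottle shaker, fixed, standing still even when on. White base with a flat platform, 120 x 240 mm inside the rim (x by y); origin under the platform's centre at bench height, y along its long side, z up. On its -x (robot) side a control box 150 mm wide along y, x = -65 to -127 mm, top 55 mm above the bench, bears the toggle
- platform (a point): centre of the platform's floor, 45 mm above the shaker's origin, same axes; the rim round it is 8 mm high and 5 mm thick. Three jars fit in a row along y, 74 mm apart
- toggle (a joint): bat toggle: hinge about the shaker's x axis at its x = -98, y = 0, z = 55 mm. +0.45 rad: bat leans to the shaker's -y side, ON. -0.45 rad: leans to its +y side, OFF. It falls from the centre to the nearer side and stays; about 2 N sideways on its upper half moves it. It counts as on above 0.2 rad
- toggle_tip (a point): the free end of the bat, a steel rod 56 mm long that thickens to 15 mm diameter near the end; the point lies on its axis, 56 mm from the hinge
- tray: shallow open wooden tray, fixed to the bench, 140 x 250 mm outside, 18 mm high, walls and floor 6 mm thick; origin under its centre at bench height, y along its long side, z up
- mixed_a: squat round jar of thin amber glass, black cap, 52 mm diameter, 56 mm high, 0.14 kg, upright; origin at the centre of its underside. Breaks if the fingers press it with over 90 N (both fingers' forces added: grip with under 45 N) or if it meets the shaker or tray with over 40 N or falls over 20 mm. One of 2 or 3 mixed jars; starts on the shaker, belongs in the tray
- mixed_b: squat round jar of thin amber glass, black cap, 52 mm diameter, 56 mm high, 0.14 kg, upright; origin at the centre of its underside. Breaks if the fingers press it with over 90 N (both fingers' forces added: grip with under 45 N) or if it meets the shaker or tray with over 40 N or falls over 20 mm. One of 2 or 3 mixed jars; starts on the shaker, belongs in the tray
- mixed_c: squat round jar of thin amber glass, black cap, 52 mm diameter, 56 mm high, 0.14 kg, upright; origin at the centre of its underside. Breaks if the fingers press it with over 90 N (both fingers' forces added: grip with under 45 N) or if it meets the shaker or tray with over 40 N or falls over 20 mm. One of 2 or 3 mixed jars; starts on the shaker, belongs in the tray
- fresh_a: squat round jar of thin amber glass, black cap, 52 mm diameter, 56 mm high, 0.14 kg, upright; origin at the centre of its underside. Breaks if the fingers press it with over 90 N (both fingers' forces added: grip with under 45 N) or if it meets the shaker or tray with over 40 N or falls over 20 mm. One of 2 or 3 fresh jars; starts on the cutting mat (top at z = 2.4 mm), belongs on the shaker
- fresh_b: squat round jar of thin amber glass, black cap, 52 mm diameter, 56 mm high, 0.14 kg, upright; origin at the centre of its underside. Breaks if the fingers press it with over 90 N (both fingers' forces added: grip with under 45 N) or if it meets the shaker or tray with over 40 N or falls over 20 mm. One of 2 or 3 fresh jars; starts on the cutting mat (top at z = 2.4 mm), belongs on the shaker
- fresh_c: squat round jar of thin amber glass, black cap, 52 mm diameter, 56 mm high, 0.14 kg, upright; origin at the centre of its underside. Breaks if the fingers press it with over 90 N (both fingers' forces added: grip with under 45 N) or if it meets the shaker or tray with over 40 N or falls over 20 mm. One of 2 or 3 fresh jars; starts on the cutting mat (top at z = 2.4 mm), belongs on the shaker
- parts_tin: closed flat red and white tin, 66 x 98 mm, 23 mm high, on the bench; origin under its centre. Bystander, to be left alone
- elec_tape: roll of black electrical tape, 59 mm across, 19 mm high, flat on the bench; origin under its centre. Bystander, to be left alone
- screwdriver: red-handled screwdriver, 146 mm long, lying on the bench; origin under its middle. Bystander, to be left alone
Mind the look-alikes: they are no part of the job. Leave any pink look-alike of the mixed_b alone.

How it is judged:
By the outcome, as a careful person would: the job done as asked, in the order asked, and still so for the second after the job is handed in, with the robot touching nothing.
Of mixed_a, mixed_b, mixed_c only 2 to 3 are there at a start; the rules pass over those that are not, and their reading is None.
Of fresh_a, fresh_b, fresh_c only 2 to 3 are there at a start; the rules pass over those that are not, and their reading is None.
At some moment in a run one of fresh_a, fresh_b, fresh_c, mixed_a, mixed_b, mixed_c may be knocked a few centimetres aside while the robot is not near it.
It also fails if it takes over 210 s, if anything falls off the work surface, if the arm or the gripper's body presses on something with over 40 N, if the wrist force passes 120 N, or if a joint passes its speed limit or range.

## Working session

There is one attempt and no reset: what is moved stays moved. The work goes in short steps, Python scripts to look and compute and a shell command to move; the robot and the scene stay as the last step left them, time stands still between calls to the robot, and variables do not carry over. Pictures are saved under pics/ and viewed, at most 14 in all, crops included, and the job is handed in when it is done.

```bash
ls; mkdir -p pics
cat > h.py <<'E'
import numpy as np, cv2
from plant import r, eyes, nets
from scipy.spatial.transform import Rotation as R
def cam(name):
    """K, cam_to_world"""
    i=eyes.camera_info(name); K=np.array(i["K"])
    if "world_to_cam" in i: return K,np.linalg.inv(np.array(i["world_to_cam"]))
    s=r.get_state(); T=np.eye(4); T[:3,:3]=R.from_quat(s["eef_rot"]).as_matrix(); T[:3,3]=s["tool_pos"]
    return K,T@np.array(i["T_tool_cam"])
def ray(K,T,u,v):
    d=T[:3,:3]@np.linalg.solve(K,[u,v,1.]); return T[:3,3],d
def at_z(K,T,u,v,z):
    o,d=ray(K,T,u,v); return o+d*(z-o[2])/d[2]
def cloud(K,T,dep):
    v,u=np.mgrid[:dep.shape[0],:dep.shape[1]]
    p=np.linalg.inv(K)@np.stack([u.ravel()*1.,v.ravel(),np.ones(u.size)])*dep.ravel()
    return (T[:3,:3]@p+T[:3,3:]).T.reshape(*dep.shape,3)
E
python3 - <<'E'
from h import *
for n in ["scene","top"]:
    K,T=cam(n); im,d=eyes.snapshot(n); cv2.imwrite(f"pics/{n}0.png",im); np.savez(f"pics/{n}0.npz",d=d,im=im,K=K,T=T)
    P=cloud(K,T,d)
    print(n,T[:3,3].round(3))
    for q in ["shaker","toggle_tip","platform","tray","mixed_a","fresh_a","elec_tape","parts_tin","screwdriver"]:
        for o in nets.place_of(n,q)[:8]:
            u,v=np.array(o["position"])*[512,384]; ui,vi=int(min(u,511)),int(min(v,383))
            print(q,round(o["confidence"],2),u.round(),v.round(),P[vi,ui].round(3))
print(r.get_state()["clock"])
E
```

```text
pics
scene [-0.225  0.602  0.878]
shaker 0.86 321.0 201.0 [ 0.463 -0.243  0.047]
toggle_tip 0.54 347.0 188.0 [ 0.46  -0.378  0.047]
platform 0.97 320.0 194.0 [ 0.479 -0.252  0.064]
tray 0.75 191.0 265.0 [0.502 0.265 0.006]
mixed_a 0.8 320.0 190.0 [ 0.481 -0.256  0.079]
mixed_a 0.8 238.0 231.0 [0.523 0.078 0.032]
mixed_a 0.6 308.0 203.0 [ 0.466 -0.179  0.066]
mixed_a 0.56 331.0 183.0 [ 0.499 -0.329  0.068]
fresh_a 0.78 265.0 252.0 [0.397 0.066 0.027]
fresh_a 0.68 293.0 234.0 [ 0.403 -0.061  0.027]
fresh_a 0.61 267.0 227.0 [ 0.485 -0.018  0.026]
elec_tape 0.72 254.0 197.0 [ 0.647 -0.087  0.02 ]
parts_tin 0.82 198.0 221.0 [0.654 0.153 0.022]
parts_tin 0.25 263.0 253.0 [0.401 0.066 0.024]
screwdriver 0.55 265.0 252.0 [0.4   0.063 0.028]
screwdriver 0.51 284.0 180.0 [ 0.672 -0.257  0.014]
top [ 0.375 -0.012  1.19 ]
shaker 0.89 349.0 215.0 [ 0.499 -0.246  0.043]
toggle_tip 0.69 286.0 249.0 [ 0.413 -0.077  0.059]
toggle_tip 0.47 381.0 250.0 [ 0.404 -0.323  0.055]
platform 0.88 358.0 217.0 [ 0.489 -0.257  0.103]
platform 0.63 353.0 215.0 [ 0.497 -0.252  0.079]
tray 0.68 158.0 219.0 [0.511 0.269 0.002]
tray 0.47 387.0 203.0 [ 0.523 -0.333  0.1  ]
mixed_a 0.84 385.0 208.0 [ 0.507 -0.329  0.101]
mixed_a 0.53 232.0 207.0 [0.528 0.063 0.057]
fresh_a 0.77 286.0 246.0 [ 0.421 -0.078  0.057]
fresh_a 0.7 240.0 246.0 [0.425 0.044 0.057]
fresh_a 0.5 268.0 218.0 [ 0.498 -0.033  0.058]
fresh_a 0.23 360.0 217.0 [ 0.489 -0.262  0.1  ]
elec_tape 0.68 296.0 158.0 [ 0.669 -0.119 -0.001]
parts_tin 0.72 203.0 165.0 [0.654 0.14  0.026]
screwdriver 0.5 344.0 155.0 [ 0.673 -0.253  0.012]
1.0
```

Run:
```python
import cv2
im=cv2.imread("pics/top0.png"); cv2.imwrite("pics/top0c.png",cv2.resize(im[120:300,120:440],(800,450),interpolation=cv2.INTER_CUBIC))
im=cv2.imread("pics/scene0.png"); cv2.imwrite("pics/scene0c.png",cv2.resize(im[120:320,130:400],(800,593),interpolation=cv2.INTER_CUBIC))
```

```text
(no output)
```

View pics/top0c.png

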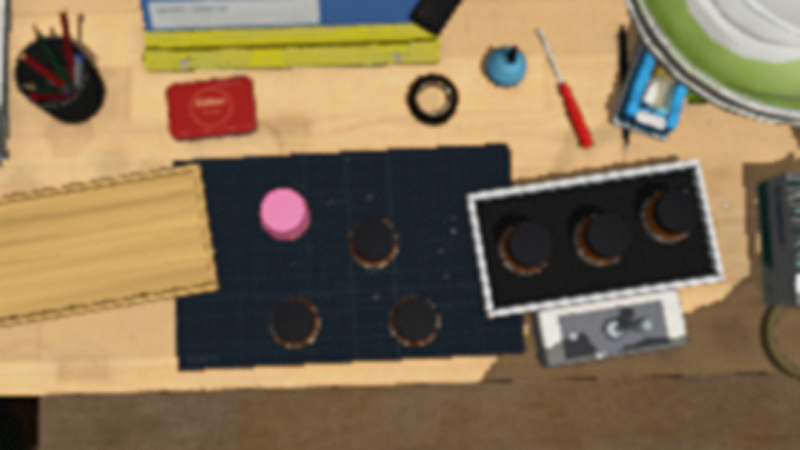

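View pics/scene0c.png

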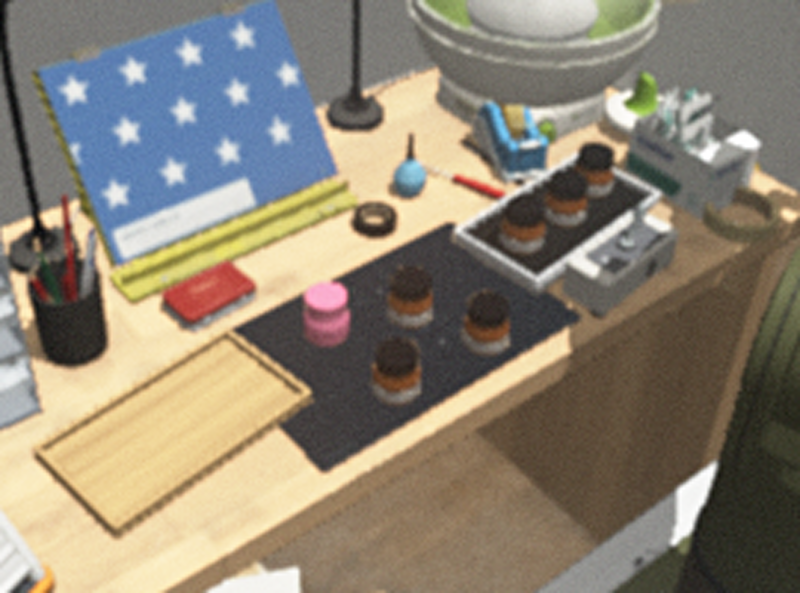

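Three mixed jars stand on the shaker, at crop (525,245), (600,237) and (668,213). Three fresh amber jars stand on the mat, at (373,243), (295,322) and (414,320). The pink one at (285,213) is the look-alike and stays. The toggle leans right, towards -y, so it is ON.

```bash
cat >> h.py <<'E'
def jars(im,P):
    """upright jar tops from a cloud: centre xy and top z (dark caps)"""
    g=im.max(2)<75; out=[]
    for zl,zh in [(0.05,0.066),(0.09,0.112)]:
        m=((P[...,2]>zl)&(P[...,2]<zh)&(P[...,0]>.3)&(P[...,0]<.62)&(abs(P[...,1])<.45)).astype(np.uint8)
        m=cv2.morphologyEx(m,cv2.MORPH_OPEN,np.ones((3,3),np.uint8))
        n,L,S,C=cv2.connectedComponentsWithStats(m)
        for k in range(1,n):
            p=P[L==k]
            (c,rad)=cv2.minEnclosingCircle((p[:,:2]*1000).astype(np.float32))
            if 16<rad<45: out.append((np.round(c,0),round(rad),round(np.median(p[:,2])*1000),g[L==k].mean().round(2),C[k].round()))
    return out
E
python3 - <<'E'
from h import *
z=np.load("pics/top0.npz"); K,T,d,im=z["K"],z["T"],z["d"],z["im"]; P=cloud(K,T,d)
for j in jars(im,P): print(*j)
hsv=cv2.cvtColor(im,cv2.COLOR_BGR2HSV)
def rect(m,z,name):
    n,L,S,C=cv2.connectedComponentsWithStats(m.astype(np.uint8)); 
    k=1+np.argmax(S[1:,4]); v,u=np.nonzero(L==k)
    pts=np.array([at_z(K,T,a,b,z)[:2] for a,b in zip(u,v)])*1000
    print(name,cv2.minAreaRect(pts.astype(np.float32)),len(u))
x,y=P[...,0],P[...,1]
reg=(x>.3)&(x<.63)&(y<-.09)&(y>-.42)
rect(reg&(P[...,2]>.035)&(P[...,2]<.06),.05,"shaker all")
white=reg&(im.min(2)>130)
rect(white,.053,"white")
regt=(x>.3)&(x<.63)&(y>.11)&(y<.45)
rect(regt&(P[...,2]>.012)&(P[...,2]<.03),.018,"tray rim")
for a in [(-.15,-.35)]:
  m=reg&(P[...,2]>.062)&(x<.45)
  for v,u in np.argwhere(m): print(u,v,(P[v,u]*1000).round())
print(nets.place_of("top","toggle_tip"))
E
```

```text
[535.  58.] 23 58 0.0 [233. 204.]
[503. -36.] 23 58 1.0 [269. 215.]
[418. -78.] 23 59 0.99 [286. 247.]
[420.  51.] 23 59 1.0 [237. 248.]
[ 517. -346.] 24 101 0.99 [391. 204.]
[ 494. -273.] 24 101 1.0 [363. 214.]
[ 487. -194.] 23 101 1.0 [332. 217.]
shaker all ((467.623046875, -273.40948486328125), (192.14947509765625, 252.05332946777344), 7.061588764190674) 4853
white ((473.5522155761719, -273.20416259765625), (184.49745178222656, 253.81857299804688), 7.14315938949585) 1393
tray rim ((509.7197265625, 266.01611328125), (140.18939208984375, 250.1354522705078), 8.02738094329834) 663
292 245 [423. -93.  65.]
291 246 [421. -90.  62.]
292 246 [420. -93.  63.]
294 246 [420. -98.  64.]
376 247 [ 410. -299.  100.]
377 247 [ 410. -301.  101.]
378 247 [ 410. -303.  106.]
373 248 [ 408. -296.   84.]
374 248 [ 408. -296.   94.]
375 248 [ 408. -296.  102.]
376 248 [ 408. -298.  103.]
377 248 [ 408. -300.  104.]
378 248 [ 408. -303.  103.]
379 248 [ 407. -305.  105.]
380 248 [ 407. -308.  104.]
392 248 [ 408. -350.   62.]
367 249 [ 407. -285.   63.]
370 249 [ 406. -291.   73.]
371 249 [ 406. -292. 
[... 1035 characters left out ...]
   99.]
378 251 [ 400. -301.  108.]
379 251 [ 400. -305.  102.]
380 251 [ 400. -307.  104.]
362 252 [ 400. -272.   65.]
365 252 [ 399. -280.   64.]
367 252 [ 399. -285.   64.]
368 252 [ 399. -286.   70.]
369 252 [ 399. -287.   74.]
370 252 [ 399. -289.   78.]
371 252 [ 399. -290.   82.]
372 252 [ 399. -293.   83.]
373 252 [ 398. -293.   90.]
374 252 [ 398. -296.   90.]
375 252 [ 398. -297.   94.]
376 252 [ 398. -299.   99.]
377 252 [ 398. -300.  101.]
378 252 [ 398. -303.  100.]
379 252 [ 398. -304.  107.]
366 253 [ 397. -282.   62.]
367 254 [ 394. -284.   64.]
339 260 [ 381. -212.   62.]
[{'position': [0.5592, 0.6487], 'confidence': 0.69}, {'position': [0.7451, 0.6521], 'confidence': 0.47}]
```

Run:
```python
from h import *
s=r.get_state(); M=R.from_quat(s["eef_rot"]).as_matrix(); print(s["tool_pos"],"\n",M.round(3), "close-line angle",np.degrees(np.arctan2(M[1,1],M[0,1])).round(2),s["opening"],s["q"])
print(eyes.camera_info("wrist")["T_tool_cam"])
z=np.load("pics/top0.npz"); P=cloud(z["K"],z["T"],z["d"])
x,y=P[...,0],P[...,1]
for a in np.arange(.2,.75,.05):
  print(a.round(2),[int(1000*np.max(P[...,2][(abs(x-a)<.025)&(abs(y-b)<.025)],initial=-.1)) for b in np.arange(-.65,.45,.05)])
```

```text
[ 0.23983371 -0.57718922  0.23875907] 
 [[ 0.923  0.384  0.   ]
 [ 0.384 -0.923 -0.   ]
 [ 0.     0.    -1.   ]] close-line angle -67.44 0.9975490177957114 [ 1.21084335  0.68908412 -0.19461952  1.56527778  0.15729413  0.9025058
 -0.21510046]
[[ 1.66157970e-05 -9.61099583e-01 -2.76202084e-01  7.12651628e-02]
 [ 9.99999018e-01 -3.71098637e-04  1.35146890e-03 -3.39017722e-04]
 [-1.40139441e-03 -2.76201835e-01  9.61098633e-01 -1.46022441e-01]
 [ 0.00000000e+00  0.00000000e+00  0.00000000e+00  1.00000000e+00]]
0.2 [-100, -100, -100, 312, -100, -100, -100, -100, -100, -100, -100, -100, -100, -100, -100, -100, -100, -100, -100, -100, -100, -100]
0.25 [-100, -100, 239, 336, -100, -100, -100, -100, -100, -100, -100, -100, -100, -100, -100, -100, -100, -100, -100, -100, -100, -100]
0.3 [-100, -100, -100, -100, -100, -100, -100, -100, -100, -100, -100, -100, -100, -100, -100, -100, -100, -100, -100, -100, -100, -100]
0.35 [-100, 5, 32, 30, 29, 6, 6, 56, 58, 58, 6, 7, 6, 1189, 5, 7, 8, 6, 6, 4, 5, 6]
0.4 [-100, 8, 91, 90, 91, 6, 62, 108, 64, 62, 60, 64, 63, 23, 64, 26, 9, 8, 7, 7, 6, 6]
0.45 [-100, 6, 94, 102, 92, 57, 61, 103, 100, 106, 75, 62, 63, 9, 65, 22, 21, 20, 22, 22, 22, 22]
0.5 [-4, 7, 132, 137, 132, 57, 106, 106, 107, 107, 103, 10, 66, 61, 62, 58, 24, 13, 12, 12, 11, 23]
0.55 [-6, 34, 120, 123, 96, 56, 106, 74, 59, 56, 56, 10, 9, 8, 63, 60, 23, 13, 20, 22, 23, 22]
0.6 [-8, 58, 272, 285, 286, 282, 266, 63, 17, 7, 9, 485, 487, 7, 8, 8, 25, 21, 479, 481, 531, 531]
0.65 [-100, 256, 291, 292, 291, 294, 292, 271, 23, 35, 478, 484, 484, 7, 6, 29, 29, 28, 478, 477, 531, 531]
0.7 [-100, -100, 292, 299, 323, 281, 292, 285, 15, 94, 480, 481, 24, 18, 20, 29, 28, 468, 472, 453, 531, 531]
```

Run:
```python
from h import *
Q=[]
for n in ["top","scene"]:
    z=np.load(f"pics/{n}0.npz"); P=cloud(z["K"],z["T"],z["d"]).reshape(-1,3)*1000; Q.append(P)
Q=np.vstack(Q)
for c in [(517,-346),(494,-273),(401,-330)]:
    m=(Q[:,2]>115)&(Q[:,2]<400); p=Q[m]; d=p[:,:2]-c; rr=np.hypot(*d.T); a=np.degrees(np.arctan2(d[:,1],d[:,0]))
    print(c,[(b,int(rr[(abs((a-b+180)%360-180)<8)].min(initial=999))) for b in range(-180,180,15)])
m=(Q[:,2]>200)&(Q[:,2]<330)&(Q[:,1]<-.2)&(Q[:,0]>450)
p=Q[m]; print("bowl min x by y",[(y,int(p[abs(p[:,1]-y)<12][:,0].min(initial=999))) for y in range(-520,-240,20)])
```

```text
(517, -346) [(-180, 999), (-165, 999), (-150, 309), (-135, 323), (-120, 362), (-105, 124), (-90, 143), (-75, 140), (-60, 115), (-45, 91), (-30, 89), (-15, 89), (0, 98), (15, 121), (30, 379), (45, 367), (60, 466), (75, 620), (90, 718), (105, 882), (120, 945), (135, 578), (150, 569), (165, 999)]
(494, -273) [(-180, 999), (-165, 999), (-150, 332), (-135, 328), (-120, 381), (-105, 999), (-90, 193), (-75, 216), (-60, 159), (-45, 145), (-30, 146), (-15, 152), (0, 190), (15, 407), (30, 345), (45, 383), (60, 504), (75, 558), (90, 679), (105, 809), (120, 865), (135, 573), (150, 511), (165, 574)]
(401, -330) [(-180, 999), (-165, 999), (-150, 999), (-135, 220), (-120, 245), (-105, 300), (-90, 999), (-75, 207), (-60, 160), (-45, 205), (-30, 205), (-15, 201), (0, 215), (15, 286), (30, 454), (45, 499), (60, 647), (75, 649), (90, 808), (105, 866), (120, 999), (135, 467), (150, 514), (165, 999)]
bowl min x by y [(-520, 595), (-500, 587), (-480, 585), (-460, 583), (-440, 584), (-420, 584), (-400, 590), (-380, 595), (-360, 603), (-340, 619), (-320, 638), (-300, 666), (-280, 703), (-260, 878)]
```

```bash
python3 -m pendant '[{"claw":0,"dx":164,"dy":237,"dz":0,"twist":1.3},{"claw":0,"dx":164,"dy":237,"dz":0,"twist":1.3},{"claw":0,"dx":164,"dy":237,"dz":0,"twist":1.3},{"claw":0,"dx":164,"dy":237,"dz":0,"twist":1.3},{"claw":0,"dx":164,"dy":237,"dz":0,"twist":1.3},{"claw":0,"dx":164,"dy":237,"dz":0,"twist":1.3},{"claw":0,"dx":164,"dy":237,"dz":0,"twist":1.3},{"claw":0,"dx":164,"dy":237,"dz":0,"twist":1.3}]' 15
```

```text
clock: 1.85
tool_pos: [0.4051, -0.3387, 0.2391]
eef_rot: [0.695, 0.719, 0.0, 0.0]
contact_force: [0.1, -0.6, 1.4]
opening: 0.301
finger_force: 0.0
```

```bash
python3 -m pendant '[{"claw":0,"dx":0,"dy":-2,"dz":-40,"twist":0.09},{"claw":0,"dx":0,"dy":-2,"dz":-80,"twist":0.09},{"claw":0,"dx":0,"dy":-2,"dz":-120,"twist":0.09},{"claw":0,"dx":0,"dy":-2,"dz":-153,"twist":0.09},{"claw":0,"dx":0,"dy":-2,"dz":-153,"twist":0.09},{"claw":0,"dx":0,"dy":-2,"dz":-153,"twist":0.09}]'
python3 - <<'E'
from h import *
s=r.get_state(); M=R.from_quat(s["eef_rot"]).as_matrix(); print(np.degrees(np.arctan2(M[1,1],M[0,1])),s["q"])
im,d=eyes.snapshot("top"); cv2.imwrite("pics/t1.png",cv2.resize(im[180:290,300:450],(600,440)))
P=cloud(*cam("top"),d)
for j in jars(im,P): print(*j)
E
```

```text
clock: 2.45
tool_pos: [0.4041, -0.3422, 0.0861]
eef_rot: [0.666, 0.746, -0.0, -0.0]
contact_force: [0.0, 1.0, 1.1]
opening: 0.007
finger_force: 0.0
6.488498800954629 [ 0.83236824  0.82755741 -0.36219566  1.96614903  0.62779178  0.46024533
  0.11804134]
[536.  58.] 23 59 0.0 [233. 204.]
[503. -36.] 23 58 1.0 [269. 215.]
[418. -78.] 23 59 0.98 [286. 247.]
[420.  51.] 23 59 0.99 [237. 248.]
[ 518. -345.] 24 101 0.99 [391. 202.]
[ 495. -273.] 23 101 1.0 [363. 214.]
[ 487. -194.] 23 101 1.0 [332. 218.]
```

View pics/t1.png

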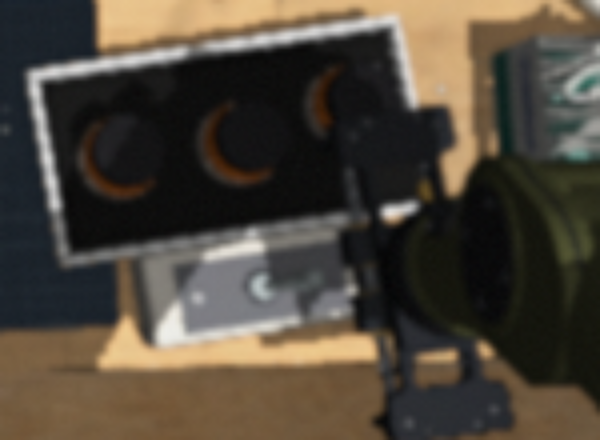

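```bash
python3 -m pendant '[{"claw":0,"dx":-3,"dy":20,"dz":0,"twist":0},{"claw":0,"dx":-4,"dy":30,"dz":0,"twist":0},{"claw":0,"dx":-5,"dy":40,"dz":0,"twist":0},{"claw":0,"dx":-6,"dy":50,"dz":0,"twist":0},{"claw":0,"dx":-7,"dy":57,"dz":0,"twist":0},{"claw":0,"dx":-7,"dy":57,"dz":0,"twist":0},{"claw":0,"dx":-6,"dy":40,"dz":0,"twist":0},{"claw":0,"dx":-6,"dy":40,"dz":40,"twist":0}]'
python3 -m pendant '[{"claw":0.3,"dx":90,"dy":50,"dz":50,"twist":0},{"claw":0.6,"dx":90,"dy":100,"dz":100,"twist":0},{"claw":0.75,"dx":90,"dy":105,"dz":125,"twist":0},{"claw":0.75,"dx":90,"dy":105,"dz":125,"twist":0},{"claw":0.75,"dx":90,"dy":105,"dz":125,"twist":0},{"claw":0.75,"dx":90,"dy":105,"dz":125,"twist":0}]'
python3 - <<'E'
from h import *
s=r.get_state(); M=R.from_quat(s["eef_rot"]).as_matrix(); print(np.degrees(np.arctan2(M[1,1],M[0,1])),s["q"])
im,d=eyes.snapshot("scene"); P=cloud(*cam("scene"),d); 
m=(P[...,2]>.08)&(P[...,2]<.12)&(abs(P[...,0]-.4)<.025)&(abs(P[...,1]+.28)<.06); print("tip",P[m].mean(0),m.sum())
im2,d2=eyes.snapshot("wrist"); print(nets.place_of("wrist","mixed_a"))
cv2.imwrite("pics/w1.png",np.hstack([cv2.resize(im[120:320,200:400],(384,384)),im2[:,:400]]))
P=cloud(*cam("wrist"),d2)
for j in jars(im2,P): print(*j)
E
```

```text
clock: 3.3
tool_pos: [0.3953, -0.3029, 0.1225]
eef_rot: [0.667, 0.745, -0.001, -0.004]
contact_force: [-0.7, -0.2, -0.2]
opening: 0.008
finger_force: 0.0
clock: 3.9
tool_pos: [0.4877, -0.1974, 0.2509]
eef_rot: [0.666, 0.746, -0.0, 0.0]
contact_force: [-0.6, -0.9, 0.5]
opening: 0.525
finger_force: 0.0
6.509297775467546 [ 0.62549736  0.58073569 -0.52959599  1.83788048  0.38747438  0.82658156
  0.01434066]
tip [ 0.39540424 -0.26051677  0.0971899 ] 22
[{'position': [0.4975, 0.4039], 'confidence': 0.82}, {'position': [0.5229, 0.7443], 'confidence': 0.69}, {'position': [0.5008, 0.581], 'confidence': 0.57}]
[418. -79.] 23 58 1.0 [198.  28.]
[504. -46.] 21 58 1.0 [293.   8.]
[ 494. -261.] 23 59 0.06 [256. 212.]
[ 516. -340.] 25 59 0.05 [267. 274.]
[ 488. -195.] 23 100 1.0 [258. 167.]
[ 495. -274.] 23 101 1.0 [256. 246.]
[ 519. -359.] 18 101 0.88 [269. 326.]
```

View pics/w1.png

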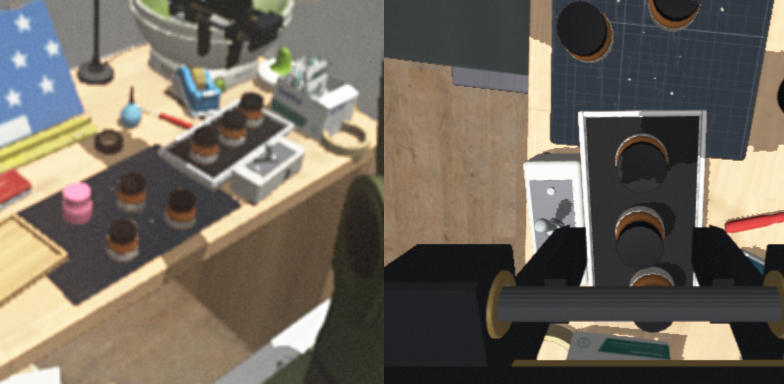

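Toggle is OFF (tip at y≈-0.26), and the wrist and top views agree on the jar positions. I'll take the first mixed jar, at (488,-194).

```bash
python3 -m pendant '[{"claw":0.77,"dx":0,"dy":3,"dz":-45,"twist":0},{"claw":0.77,"dx":0,"dy":3,"dz":-90,"twist":0},{"claw":0.77,"dx":0,"dy":3,"dz":-130,"twist":0},{"claw":0.77,"dx":0,"dy":3,"dz":-165,"twist":0},{"claw":0.77,"dx":0,"dy":3,"dz":-190,"twist":0},{"claw":0.77,"dx":0,"dy":3,"dz":-190,"twist":0},{"claw":0.77,"dx":0,"dy":3,"dz":-190,"twist":0}]' 15; python3 -m pendant '[{"claw":0.45,"dx":0,"dy":0,"dz":0,"twist":0},{"claw":0.45,"dx":0,"dy":0,"dz":0,"twist":0},{"claw":0.45,"dx":0,"dy":0,"dz":0,"twist":0},{"claw":0.45,"dx":0,"dy":0,"dz":0,"twist":0},{"claw":0.45,"dx":0,"dy":0,"dz":0,"twist":0},{"claw":0.45,"dx":0,"dy":0,"dz":0,"twist":0}]' 15
```

```text
clock: 4.75
tool_pos: [0.4869, -0.1947, 0.0602]
eef_rot: [0.666, 0.746, -0.001, -0.001]
contact_force: [1.1, 0.4, 0.2]
opening: 0.768
finger_force: 0.0
clock: 5.35
tool_pos: [0.4885, -0.1947, 0.0619]
eef_rot: [0.666, 0.746, 0.0, 0.001]
contact_force: [-1.2, -1.4, 6.7]
opening: 0.579
finger_force: 15.0
```

```bash
python3 -m pendant '[{"claw":0.45,"dx":0,"dy":0,"dz":30,"twist":0},{"claw":0.45,"dx":0,"dy":0,"dz":70,"twist":0},{"claw":0.45,"dx":2,"dy":40,"dz":90,"twist":0.01},{"claw":0.45,"dx":3,"dy":90,"dz":90,"twist":0.02},{"claw":0.45,"dx":5,"dy":140,"dz":90,"twist":0.02},{"claw":0.45,"dx":6,"dy":190,"dz":90,"twist":0.02},{"claw":0.45,"dx":7,"dy":240,"dz":90,"twist":0.02},{"claw":0.45,"dx":8,"dy":290,"dz":90,"twist":0.02}]'; python3 -m pendant '[{"claw":0.45,"dx":2,"dy":50,"dz":0,"twist":0},{"claw":0.45,"dx":3,"dy":100,"dz":0,"twist":0},{"claw":0.45,"dx":4,"dy":150,"dz":0,"twist":0},{"claw":0.45,"dx":4,"dy":200,"dz":0,"twist":0},{"claw":0.45,"dx":4,"dy":225,"dz":0,"twist":0},{"claw":0.45,"dx":4,"dy":240,"dz":-10,"twist":0},{"claw":0.45,"dx":4,"dy":244,"dz":-20,"twist":0},{"claw":0.45,"dx":4,"dy":244,"dz":-20,"twist":0}]'
```

```text
clock: 6.15
tool_pos: [0.4955, 0.0976, 0.151]
eef_rot: [0.659, 0.753, 0.0, 0.0]
contact_force: [0.2, 0.2, -0.5]
opening: 0.582
finger_force: 15.0
clock: 6.95
tool_pos: [0.499, 0.3372, 0.1285]
eef_rot: [0.659, 0.752, -0.003, 0.0]
contact_force: [0.4, -0.4, -1.9]
opening: 0.585
finger_force: 15.0
```

```bash
python3 -m pendant '[{"claw":0.45,"dx":0,"dy":2,"dz":-35,"twist":0},{"claw":0.45,"dx":0,"dy":2,"dz":-65,"twist":0},{"claw":0.45,"dx":0,"dy":2,"dz":-88,"twist":0},{"claw":0.45,"dx":0,"dy":2,"dz":-98,"twist":0},{"claw":0.45,"dx":0,"dy":2,"dz":-101,"twist":0},{"claw":0.45,"dx":0,"dy":2,"dz":-103,"twist":0},{"claw":0.45,"dx":0,"dy":2,"dz":-103,"twist":0}]'; python3 -m pendant '[{"claw":0.45,"dx":0,"dy":0,"dz":-1.5,"twist":0},{"claw":0.45,"dx":0,"dy":0,"dz":-3,"twist":0},{"claw":0.45,"dx":0,"dy":0,"dz":-3,"twist":0}]'
```

```text
clock: 7.65
tool_pos: [0.5006, 0.3417, 0.0286]
eef_rot: [0.659, 0.752, 0.001, 0.0]
contact_force: [0.5, 0.5, -1.9]
opening: 0.57
finger_force: 15.0
clock: 7.95
tool_pos: [0.4999, 0.3418, 0.025]
eef_rot: [0.659, 0.753, 0.0, 0.0]
contact_force: [0.5, 0.4, -0.8]
opening: 0.579
finger_force: 15.0
```

```bash
python3 -m pendant '[{"claw":0.45,"dx":0,"dy":0,"dz":-2,"twist":0},{"claw":0.45,"dx":0,"dy":0,"dz":-2,"twist":0},{"claw":0.77,"dx":0,"dy":0,"dz":-2,"twist":0},{"claw":0.77,"dx":0,"dy":0,"dz":-2,"twist":0},{"claw":0.77,"dx":0,"dy":0,"dz":-2,"twist":0},{"claw":0.77,"dx":0,"dy":0,"dz":-2,"twist":0},{"claw":0.77,"dx":0,"dy":0,"dz":20,"twist":0},{"claw":0.77,"dx":0,"dy":0,"dz":60,"twist":0}]'; python3 -m pendant '[{"claw":0.77,"dx":0,"dy":-20,"dz":50,"twist":0},{"claw":0.77,"dx":0,"dy":-70,"dz":95,"twist":-0.02},{"claw":0.77,"dx":0,"dy":-120,"dz":110,"twist":-0.02},{"claw":0.77,"dx":0,"dy":-170,"dz":110,"twist":-0.02},{"claw":0.77,"dx":0,"dy":-220,"dz":110,"twist":-0.02},{"claw":0.77,"dx":0,"dy":-270,"dz":110,"twist":-0.02},{"claw":0.77,"dx":0,"dy":-320,"dz":110,"twist":-0.02},{"claw":0.77,"dx":0,"dy":-370,"dz":110,"twist":-0.02}]';  python3 -m pendant '[{"claw":0.77,"dx":-1,"dy":-50,"dz":0,"twist":0},{"claw":0.77,"dx":-3,"dy":-100,"dz":0,"twist":0},{"claw":0.77,"dx":-5,"dy":-150,"dz":0,"twist":0},{"claw":0.77,"dx":-5,"dy":-200,"dz":0,"twist":0},{"claw":0.77,"dx":-5,"dy":-240,"dz":0,"twist":0},{"claw":0.77,"dx":-5,"dy":-240,"dz":0,"twist":0},{"claw":0.77,"dx":-5,"dy":-240,"dz":0,"twist":0}]'
cat > look.py <<'E'
from h import *
import sys
s=r.get_state(); M=R.from_quat(s["eef_rot"]).as_matrix(); print("close angle",np.degrees(np.arctan2(M[1,1],M[0,1])).round(1),"clock",s["clock"])
for n in sys.argv[1:]:
    K,T=cam(n); im,d=eyes.snapshot(n); cv2.imwrite(f"pics/{n}_{s['clock']:.1f}.png",im); P=cloud(K,T,d)
    print(n)
    for j in jars(im,P): print(*j)
E
python3 look.py top wrist
```

```text
clock: 8.75
tool_pos: [0.4981, 0.3403, 0.083]
eef_rot: [0.658, 0.753, -0.003, -0.0]
contact_force: [-0.2, 0.4, 1.4]
opening: 0.771
finger_force: 0.0
clock: 9.55
tool_pos: [0.4996, -0.0103, 0.195]
eef_rot: [0.666, 0.746, 0.0, 0.0]
contact_force: [1.8, -0.8, -0.6]
opening: 0.769
finger_force: 0.0
clock: 10.25
tool_pos: [0.4944, -0.2491, 0.1945]
eef_rot: [0.667, 0.745, 0.0, -0.0]
contact_force: [0.5, 0.3, -0.7]
opening: 0.766
finger_force: 0.0
close angle 6.3 clock 10.25
top
[536.  58.] 23 58 0.0 [233. 204.]
[502. -36.] 23 58 0.99 [269. 215.]
[500. 341.] 23 62 0.95 [126. 221.]
[418. -78.] 23 59 1.0 [286. 247.]
[420.  51.] 23 58 0.99 [237. 248.]
[ 493. -260.] 17 101 1.0 [357. 215.]
wrist
[ 493. -256.] 19 59 0.04 [252. 179.]
[ 517. -338.] 25 59 0.04 [266. 258.]
[ 496. -274.] 23 101 1.0 [252. 219.]
[ 516. -332.] 17 97 1.0 [269. 281.]
```

Jar 1 is standing in the tray at (500,341). Jar B next.

```bash
python3 -m pendant '[{"claw":0.77,"dx":0,"dy":-25,"dz":-30,"twist":0},{"claw":0.77,"dx":0,"dy":-25,"dz":-70,"twist":0},{"claw":0.77,"dx":0,"dy":-25,"dz":-110,"twist":0},{"claw":0.77,"dx":0,"dy":-25,"dz":-134,"twist":0},{"claw":0.77,"dx":0,"dy":-25,"dz":-134,"twist":0},{"claw":0.77,"dx":0,"dy":-25,"dz":-134,"twist":0}]'; python3 -m pendant '[{"claw":0.45,"dx":0,"dy":0,"dz":0,"twist":0},{"claw":0.45,"dx":0,"dy":0,"dz":0,"twist":0},{"claw":0.45,"dx":0,"dy":0,"dz":0,"twist":0},{"claw":0.45,"dx":0,"dy":0,"dz":0,"twist":0},{"claw":0.45,"dx":0,"dy":0,"dz":0,"twist":0}]' 15;  python3 -m pendant '[{"claw":0.45,"dx":0,"dy":0,"dz":30,"twist":0},{"claw":0.45,"dx":0,"dy":0,"dz":70,"twist":0},{"claw":0.45,"dx":2,"dy":30,"dz":95,"twist":0.01},{"claw":0.45,"dx":3,"dy":80,"dz":95,"twist":0.02},{"claw":0.45,"dx":5,"dy":130,"dz":95,"twist":0.02},{"claw":0.45,"dx":7,"dy":180,"dz":95,"twist":0.02},{"claw":0.45,"dx":9,"dy":230,"dz":95,"twist":0.02},{"claw":0.45,"dx":15,"dy":280,"dz":95,"twist":0.02}]'
```

```text
clock: 10.95
tool_pos: [0.4956, -0.2717, 0.0613]
eef_rot: [0.665, 0.747, 0.0, -0.0]
contact_force: [0.3, -0.6, 0.6]
opening: 0.771
finger_force: 0.0
clock: 11.45
tool_pos: [0.4957, -0.2736, 0.0622]
eef_rot: [0.666, 0.746, 0.0, 0.001]
contact_force: [-1.4, 1.4, 7.9]
opening: 0.578
finger_force: 15.0
clock: 12.25
tool_pos: [0.5091, 0.0077, 0.1561]
eef_rot: [0.659, 0.752, -0.0, 0.0]
contact_force: [0.4, 0.1, -1.0]
opening: 0.58
finger_force: 15.0
```

```bash
python3 -m pendant '[{"claw":0.45,"dx":0,"dy":50,"dz":0,"twist":0},{"claw":0.45,"dx":0,"dy":100,"dz":0,"twist":0},{"claw":0.45,"dx":0,"dy":150,"dz":0,"twist":0},{"claw":0.45,"dx":0,"dy":200,"dz":0,"twist":0},{"claw":0.45,"dx":0,"dy":235,"dz":-10,"twist":0},{"claw":0.45,"dx":0,"dy":255,"dz":-30,"twist":0},{"claw":0.45,"dx":0,"dy":258,"dz":-50,"twist":0},{"claw":0.45,"dx":0,"dy":258,"dz":-50,"twist":0}]';python3 -m pendant '[{"claw":0.45,"dx":0,"dy":0,"dz":-30,"twist":0},{"claw":0.45,"dx":0,"dy":0,"dz":-60,"twist":0},{"claw":0.45,"dx":0,"dy":0,"dz":-73,"twist":0},{"claw":0.45,"dx":0,"dy":0,"dz":-78,"twist":0},{"claw":0.45,"dx":0,"dy":0,"dz":-80,"twist":0},{"claw":0.45,"dx":0,"dy":0,"dz":-80,"twist":0}]'
```

```text
clock: 13.05
tool_pos: [0.5079, 0.2643, 0.1039]
eef_rot: [0.658, 0.753, -0.002, -0.001]
contact_force: [-0.7, -0.0, -1.4]
opening: 0.574
finger_force: 15.0
clock: 13.65
tool_pos: [0.5105, 0.2644, 0.0267]
eef_rot: [0.659, 0.752, 0.001, 0.0]
contact_force: [-0.3, 0.7, -1.1]
opening: 0.576
finger_force: 15.0
```

```bash
python3 -m pendant '[{"claw":0.45,"dx":0,"dy":0,"dz":-3,"twist":0},{"claw":0.45,"dx":0,"dy":0,"dz":-3,"twist":0},{"claw":0.77,"dx":0,"dy":0,"dz":-3,"twist":0},{"claw":0.77,"dx":0,"dy":0,"dz":-3,"twist":0},{"claw":0.77,"dx":0,"dy":0,"dz":-3,"twist":0},{"claw":0.77,"dx":0,"dy":0,"dz":-3,"twist":0},{"claw":0.77,"dx":0,"dy":0,"dz":20,"twist":0},{"claw":0.77,"dx":0,"dy":0,"dz":60,"twist":0}]'; python3 -m pendant '[{"claw":0.77,"dx":0,"dy":-20,"dz":50,"twist":0},{"claw":0.77,"dx":0,"dy":-70,"dz":95,"twist":0.15},{"claw":0.77,"dx":0,"dy":-120,"dz":120,"twist":0.3},{"claw":0.77,"dx":0,"dy":-170,"dz":120,"twist":0.45},{"claw":0.77,"dx":0,"dy":-220,"dz":120,"twist":0.6},{"claw":0.77,"dx":0,"dy":-270,"dz":120,"twist":0.74},{"claw":0.77,"dx":0,"dy":-320,"dz":120,"twist":0.74},{"claw":0.77,"dx":0,"dy":-370,"dz":120,"twist":0.74}]';  python3 -m pendant '[{"claw":0.77,"dx":0,"dy":-50,"dz":0,"twist":0},{"claw":0.77,"dx":0,"dy":-100,"dz":0,"twist":0},{"claw":0.77,"dx":0,"dy":-150,"dz":0,"twist":0},{"claw":0.77,"dx":0,"dy":-185,"dz":0,"twist":0},{"claw":0.77,"dx":0,"dy":-185,"dz":0,"twist":0},{"claw":0.77,"dx":0,"dy":-185,"dz":0,"twist":0}]'; python3 look.py top wrist
```

```text
clock: 14.45
tool_pos: [0.5081, 0.2632, 0.0843]
eef_rot: [0.658, 0.753, -0.003, -0.001]
contact_force: [0.2, 0.7, 0.1]
opening: 0.77
finger_force: 0.0
clock: 15.25
tool_pos: [0.5094, -0.0849, 0.2058]
eef_rot: [0.342, 0.94, 0.0, 0.0]
contact_force: [0.9, 1.4, 0.8]
opening: 0.772
finger_force: 0.0
clock: 15.85
tool_pos: [0.5094, -0.268, 0.2054]
eef_rot: [0.343, 0.939, 0.0, -0.0]
contact_force: [-1.0, 1.4, -0.3]
opening: 0.774
finger_force: 0.0
close angle 49.9 clock 15.85
top
[536.  58.] 23 58 0.0 [233. 204.]
[503. -36.] 23 58 0.99 [269. 215.]
[510. 264.] 23 62 0.93 [155. 216.]
[500. 341.] 23 62 0.93 [126. 221.]
[418. -78.] 23 59 1.0 [286. 247.]
[420.  51.] 23 59 0.98 [237. 248.]
wrist
[512. -46.] 20 58 0.99 [467.   7.]
[ 514. -335.] 24 59 0.12 [206. 211.]
[ 518. -346.] 23 101 0.99 [198. 248.]
```

```bash
python3 -m pendant '[{"claw":0.77,"dx":5,"dy":-45,"dz":0,"twist":0},{"claw":0.77,"dx":9,"dy":-78,"dz":-20,"twist":0},{"claw":0.77,"dx":9,"dy":-78,"dz":-55,"twist":0},{"claw":0.77,"dx":9,"dy":-78,"dz":-95,"twist":0},{"claw":0.77,"dx":9,"dy":-78,"dz":-130,"twist":0},{"claw":0.77,"dx":9,"dy":-78,"dz":-145,"twist":0},{"claw":0.77,"dx":9,"dy":-78,"dz":-145,"twist":0},{"claw":0.77,"dx":9,"dy":-78,"dz":-145,"twist":0}]'; python3 -m pendant '[{"claw":0.45,"dx":0,"dy":0,"dz":0,"twist":0},{"claw":0.45,"dx":0,"dy":0,"dz":0,"twist":0},{"claw":0.45,"dx":0,"dy":0,"dz":0,"twist":0},{"claw":0.45,"dx":0,"dy":0,"dz":0,"twist":0},{"claw":0.45,"dx":0,"dy":0,"dz":0,"twist":0}]' 15;  python3 -m pendant '[{"claw":0.45,"dx":0,"dy":0,"dz":30,"twist":0},{"claw":0.45,"dx":0,"dy":0,"dz":70,"twist":0},{"claw":0.45,"dx":0,"dy":30,"dz":95,"twist":-0.1},{"claw":0.45,"dx":0,"dy":80,"dz":95,"twist":-0.24},{"claw":0.45,"dx":0,"dy":130,"dz":95,"twist":-0.38},{"claw":0.45,"dx":0,"dy":180,"dz":95,"twist":-0.52},{"claw":0.45,"dx":0,"dy":230,"dz":95,"twist":-0.66},{"claw":0.45,"dx":0,"dy":280,"dz":95,"twist":-0.73}]'
```

```text
clock: 16.75
tool_pos: [0.5202, -0.3449, 0.0621]
eef_rot: [0.341, 0.94, 0.0, 0.001]
contact_force: [-0.2, 0.3, -0.1]
opening: 0.772
finger_force: 0.0
clock: 17.25
tool_pos: [0.5195, -0.3464, 0.0623]
eef_rot: [0.342, 0.94, -0.0, 0.001]
contact_force: [-1.8, -0.9, 8.0]
opening: 0.578
finger_force: 15.0
clock: 18.05
tool_pos: [0.5186, -0.0637, 0.1561]
eef_rot: [0.657, 0.754, 0.0, 0.0]
contact_force: [0.4, 0.7, -1.7]
opening: 0.577
finger_force: 15.0
```

```bash
python3 -m pendant '[{"claw":0.45,"dx":0,"dy":50,"dz":0,"twist":0},{"claw":0.45,"dx":0,"dy":100,"dz":0,"twist":0},{"claw":0.45,"dx":0,"dy":150,"dz":0,"twist":0},{"claw":0.45,"dx":1,"dy":200,"dz":0,"twist":0},{"claw":0.45,"dx":1,"dy":235,"dz":-10,"twist":0},{"claw":0.45,"dx":1,"dy":254,"dz":-30,"twist":0},{"claw":0.45,"dx":1,"dy":254,"dz":-50,"twist":0},{"claw":0.45,"dx":1,"dy":254,"dz":-50,"twist":0}]';python3 -m pendant '[{"claw":0.45,"dx":0,"dy":0,"dz":-30,"twist":0},{"claw":0.45,"dx":0,"dy":0,"dz":-60,"twist":0},{"claw":0.45,"dx":0,"dy":0,"dz":-73,"twist":0},{"claw":0.45,"dx":0,"dy":0,"dz":-78,"twist":0},{"claw":0.45,"dx":0,"dy":0,"dz":-80,"twist":0},{"claw":0.45,"dx":0,"dy":0,"dz":-80,"twist":0}]'
```

```text
clock: 18.85
tool_pos: [0.5178, 0.1885, 0.1038]
eef_rot: [0.654, 0.756, -0.002, -0.001]
contact_force: [-0.1, -0.6, -1.8]
opening: 0.574
finger_force: 15.0
clock: 19.45
tool_pos: [0.5205, 0.1885, 0.0266]
eef_rot: [0.655, 0.756, 0.001, 0.0]
contact_force: [-0.2, -0.3, -1.3]
opening: 0.576
finger_force: 15.0
```

```bash
python3 -m pendant '[{"claw":0.45,"dx":0,"dy":1,"dz":-3,"twist":0},{"claw":0.45,"dx":0,"dy":1,"dz":-3,"twist":0},{"claw":0.77,"dx":0,"dy":1,"dz":-3,"twist":0},{"claw":0.77,"dx":0,"dy":1,"dz":-3,"twist":0},{"claw":0.77,"dx":0,"dy":1,"dz":-3,"twist":0},{"claw":0.77,"dx":0,"dy":1,"dz":-3,"twist":0},{"claw":0.77,"dx":0,"dy":1,"dz":20,"twist":0},{"claw":0.77,"dx":0,"dy":1,"dz":60,"twist":0}]'; python3 -m pendant '[{"claw":0.77,"dx":0,"dy":-20,"dz":50,"twist":0},{"claw":0.77,"dx":-5,"dy":-70,"dz":95,"twist":0.13},{"claw":0.77,"dx":-10,"dy":-120,"dz":100,"twist":0.26},{"claw":0.77,"dx":-15,"dy":-170,"dz":100,"twist":0.40},{"claw":0.77,"dx":-16,"dy":-220,"dz":100,"twist":0.53},{"claw":0.77,"dx":-16,"dy":-265,"dz":100,"twist":0.66},{"claw":0.77,"dx":-16,"dy":-265,"dz":100,"twist":0.72},{"claw":0.77,"dx":-16,"dy":-265,"dz":100,"twist":0.72}]';  python3 look.py top wrist
```

```text
clock: 20.25
tool_pos: [0.518, 0.1886, 0.0844]
eef_rot: [0.655, 0.756, -0.003, -0.001]
contact_force: [1.1, -0.8, 1.4]
opening: 0.769
finger_force: 0.0
clock: 21.05
tool_pos: [0.5031, -0.0793, 0.1853]
eef_rot: [0.35, 0.937, -0.001, -0.0]
contact_force: [0.3, 0.5, -0.8]
opening: 0.768
finger_force: 0.0
close angle 49.1 clock 21.05
top
[536.  58.] 23 59 0.0 [233. 204.]
[520. 191.] 23 62 0.93 [182. 212.]
[503. -36.] 23 58 1.0 [269. 215.]
[510. 263.] 23 62 0.93 [155. 216.]
[499. 342.] 24 62 0.95 [126. 221.]
[418. -78.] 23 59 0.96 [286. 247.]
[419.  51.] 23 59 0.98 [237. 248.]
wrist
[428.  43.] 21 58 1.0 [310.   8.]
[419. -78.] 23 58 0.99 [184. 100.]
[537.  58.] 24 58 0.0 [408. 101.]
[504. -37.] 23 58 1.0 [291. 147.]
[ 562. -272.] 33 53 0.0 [145. 342.]
```

All mixed jars are in the tray. First fresh jar is at (503,-36), amber with a black cap. The pink one at (536,58) stays put.

```bash
python3 -m pendant '[{"claw":0.77,"dx":0,"dy":43,"dz":-25,"twist":0},{"claw":0.77,"dx":0,"dy":43,"dz":-65,"twist":0},{"claw":0.77,"dx":0,"dy":43,"dz":-105,"twist":0},{"claw":0.77,"dx":0,"dy":43,"dz":-140,"twist":0},{"claw":0.77,"dx":0,"dy":43,"dz":-160,"twist":0},{"claw":0.77,"dx":0,"dy":43,"dz":-167,"twist":0},{"claw":0.77,"dx":0,"dy":43,"dz":-167,"twist":0},{"claw":0.77,"dx":0,"dy":43,"dz":-167,"twist":0}]'; python3 -m pendant '[{"claw":0.45,"dx":0,"dy":0,"dz":0,"twist":0},{"claw":0.45,"dx":0,"dy":0,"dz":0,"twist":0},{"claw":0.45,"dx":0,"dy":0,"dz":0,"twist":0},{"claw":0.45,"dx":0,"dy":0,"dz":0,"twist":0},{"claw":0.45,"dx":0,"dy":0,"dz":0,"twist":0}]' 15;  python3 -m pendant '[{"claw":0.45,"dx":0,"dy":0,"dz":30,"twist":0},{"claw":0.45,"dx":0,"dy":0,"dz":70,"twist":0},{"claw":0.45,"dx":0,"dy":-30,"dz":115,"twist":0},{"claw":0.45,"dx":0,"dy":-80,"dz":125,"twist":0},{"claw":0.45,"dx":0,"dy":-130,"dz":125,"twist":0},{"claw":0.45,"dx":2,"dy":-180,"dz":125,"twist":0},{"claw":0.45,"dx":4,"dy":-230,"dz":125,"twist":0},{"claw":0.45,"dx":4,"dy":-270,"dz":125,"twist":0}]'
```

```text
clock: 21.95
tool_pos: [0.5045, -0.0314, 0.0196]
eef_rot: [0.346, 0.938, 0.001, 0.001]
contact_force: [0.1, -0.6, 0.1]
opening: 0.77
finger_force: 0.0
clock: 22.45
tool_pos: [0.504, -0.0331, 0.0195]
eef_rot: [0.347, 0.938, -0.0, 0.001]
contact_force: [-0.4, -1.4, 7.9]
opening: 0.576
finger_force: 15.0
clock: 23.25
tool_pos: [0.5071, -0.306, 0.1438]
eef_rot: [0.348, 0.938, -0.0, 0.0]
contact_force: [0.7, 1.0, -1.0]
opening: 0.576
finger_force: 15.0
```

```bash
python3 -m pendant '[{"claw":0.45,"dx":1,"dy":-30,"dz":0,"twist":0},{"claw":0.45,"dx":1,"dy":-36,"dz":-20,"twist":0},{"claw":0.45,"dx":1,"dy":-36,"dz":-50,"twist":0},{"claw":0.45,"dx":1,"dy":-36,"dz":-68,"twist":0},{"claw":0.45,"dx":1,"dy":-36,"dz":-75,"twist":0},{"claw":0.45,"dx":1,"dy":-36,"dz":-78,"twist":0},{"claw":0.45,"dx":1,"dy":-36,"dz":-79,"twist":0},{"claw":0.45,"dx":1,"dy":-36,"dz":-79,"twist":0}]'
```

```text
clock: 24.05
tool_pos: [0.5094, -0.3385, 0.0654]
eef_rot: [0.346, 0.938, 0.0, 0.001]
contact_force: [0.4, -0.3, -1.2]
opening: 0.578
finger_force: 15.0
```

```bash
python3 -m pendant '[{"claw":0.45,"dx":0,"dy":0,"dz":-2.5,"twist":0},{"claw":0.45,"dx":0,"dy":0,"dz":-2.5,"twist":0},{"claw":0.77,"dx":0,"dy":0,"dz":-2.5,"twist":0},{"claw":0.77,"dx":0,"dy":0,"dz":-2.5,"twist":0},{"claw":0.77,"dx":0,"dy":0,"dz":-2.5,"twist":0},{"claw":0.77,"dx":0,"dy":0,"dz":-2.5,"twist":0},{"claw":0.77,"dx":0,"dy":0,"dz":20,"twist":0},{"claw":0.77,"dx":0,"dy":0,"dz":60,"twist":0}]'; python3 -m pendant '[{"claw":0.77,"dx":0,"dy":0,"dz":30,"twist":0},{"claw":0.77,"dx":-10,"dy":50,"dz":60,"twist":-0.13},{"claw":0.77,"dx":-25,"dy":95,"dz":60,"twist":-0.26},{"claw":0.77,"dx":-45,"dy":140,"dz":60,"twist":-0.4},{"claw":0.77,"dx":-65,"dy":185,"dz":60,"twist":-0.53},{"claw":0.77,"dx":-85,"dy":225,"dz":60,"twist":-0.66},{"claw":0.77,"dx":-90,"dy":225,"dz":60,"twist":-0.73},{"claw":0.77,"dx":-90,"dy":225,"dz":60,"twist":-0.73}]';  python3 look.py top wrist
```

```text
clock: 24.85
tool_pos: [0.5068, -0.338, 0.123]
eef_rot: [0.346, 0.938, 0.0, -0.003]
contact_force: [0.6, -0.8, 0.7]
opening: 0.768
finger_force: 0.0
clock: 25.65
tool_pos: [0.418, -0.1124, 0.1851]
eef_rot: [0.657, 0.754, -0.0, 0.0]
contact_force: [0.4, 0.6, 0.7]
opening: 0.773
finger_force: 0.0
close angle 7.8 clock 25.65
top
[536.  58.] 23 59 0.0 [233. 204.]
[519. 191.] 23 62 0.94 [183. 212.]
[510. 263.] 23 62 0.94 [155. 216.]
[500. 341.] 23 62 0.92 [125. 220.]
[ 411. -326.] 42 55 0.0 [384. 245.]
[418. -78.] 23 59 0.99 [286. 247.]
[420.  51.] 23 59 0.99 [237. 248.]
[ 510. -339.] 24 101 1.0 [388. 207.]
wrist
[419. -78.] 23 59 1.0 [260. 136.]
[ 407. -287.] 40 56 0.02 [221. 339.]
```

```bash
python3 -m pendant '[{"claw":0.77,"dx":0,"dy":35,"dz":-25,"twist":0},{"claw":0.77,"dx":0,"dy":35,"dz":-65,"twist":0},{"claw":0.77,"dx":0,"dy":35,"dz":-105,"twist":0},{"claw":0.77,"dx":0,"dy":35,"dz":-140,"twist":0},{"claw":0.77,"dx":0,"dy":35,"dz":-160,"twist":0},{"claw":0.77,"dx":0,"dy":35,"dz":-167,"twist":0},{"claw":0.77,"dx":0,"dy":35,"dz":-167,"twist":0},{"claw":0.77,"dx":0,"dy":35,"dz":-167,"twist":0}]'; python3 -m pendant '[{"claw":0.45,"dx":0,"dy":0,"dz":0,"twist":0},{"claw":0.45,"dx":0,"dy":0,"dz":0,"twist":0},{"claw":0.45,"dx":0,"dy":0,"dz":0,"twist":0},{"claw":0.45,"dx":0,"dy":0,"dz":0,"twist":0},{"claw":0.45,"dx":0,"dy":0,"dz":0,"twist":0}]' 15;  python3 -m pendant '[{"claw":0.45,"dx":0,"dy":0,"dz":30,"twist":0},{"claw":0.45,"dx":0,"dy":0,"dz":70,"twist":0},{"claw":0.45,"dx":10,"dy":-20,"dz":115,"twist":0},{"claw":0.45,"dx":30,"dy":-60,"dz":140,"twist":0},{"claw":0.45,"dx":50,"dy":-100,"dz":140,"twist":0},{"claw":0.45,"dx":70,"dy":-140,"dz":140,"twist":0},{"claw":0.45,"dx":80,"dy":-160,"dz":140,"twist":0},{"claw":0.45,"dx":80,"dy":-160,"dz":140,"twist":0}]'; python3 look.py top
```

```text
clock: 26.55
tool_pos: [0.4203, -0.0798, 0.0165]
eef_rot: [0.659, 0.752, 0.001, 0.001]
contact_force: [0.2, 0.3, -0.5]
opening: 0.766
finger_force: 0.0
clock: 27.05
tool_pos: [0.4191, -0.0787, 0.018]
eef_rot: [0.658, 0.753, -0.0, 0.0]
contact_force: [-0.4, 0.5, -1.3]
opening: 0.575
finger_force: 15.0
clock: 27.85
tool_pos: [0.5008, -0.2471, 0.1584]
eef_rot: [0.663, 0.749, -0.0, 0.003]
contact_force: [-1.4, -0.2, -1.5]
opening: 0.58
finger_force: 15.0
close angle 6.9 clock 27.85
top
[536.  58.] 23 58 0.0 [233. 204.]
[520. 191.] 23 62 0.94 [182. 212.]
[510. 265.] 24 62 0.96 [156. 216.]
[499. 342.] 24 62 0.95 [126. 221.]
[419.  51.] 23 59 0.98 [237. 248.]
```

```bash
python3 -m pendant '[{"claw":0.45,"dx":0,"dy":0,"dz":0,"twist":0},{"claw":0.45,"dx":0,"dy":0,"dz":0,"twist":0},{"claw":0.45,"dx":0,"dy":0,"dz":0,"twist":0}]'; python3 look.py wrist
```

```text
clock: 28.2
tool_pos: [0.4983, -0.2369, 0.1576]
eef_rot: [0.657, 0.754, -0.0, -0.001]
contact_force: [0.3, 0.1, -2.0]
opening: 0.578
finger_force: 15.0
close angle 7.8 clock 28.2
wrist
[ 559. -372.] 24 53 0.0 [308. 343.]
[ 469. -385.] 25 53 0.0 [195. 344.]
[ 511. -341.] 23 101 0.96 [252. 349.]
```

```bash
python3 -m pendant '[{"claw":0.45,"dx":0,"dy":-20,"dz":0,"twist":0},{"claw":0.45,"dx":0,"dy":-28,"dz":-20,"twist":0},{"claw":0.45,"dx":0,"dy":-28,"dz":-50,"twist":0},{"claw":0.45,"dx":0,"dy":-28,"dz":-75,"twist":0},{"claw":0.45,"dx":0,"dy":-28,"dz":-88,"twist":0},{"claw":0.45,"dx":0,"dy":-28,"dz":-93,"twist":0},{"claw":0.45,"dx":0,"dy":-28,"dz":-93,"twist":0},{"claw":0.45,"dx":0,"dy":-28,"dz":-93,"twist":0}]'
```

```text
clock: 29.05
tool_pos: [0.4996, -0.2665, 0.0657]
eef_rot: [0.658, 0.753, 0.0, 0.001]
contact_force: [0.4, -0.2, -2.1]
opening: 0.581
finger_force: 15.0
```

```bash
python3 -m pendant '[{"claw":0.45,"dx":0,"dy":0,"dz":-2,"twist":0},{"claw":0.45,"dx":0,"dy":0,"dz":-3.5,"twist":0},{"claw":0.77,"dx":0,"dy":0,"dz":-3.5,"twist":0},{"claw":0.77,"dx":0,"dy":0,"dz":-3.5,"twist":0},{"claw":0.77,"dx":0,"dy":0,"dz":-3.5,"twist":0},{"claw":0.77,"dx":0,"dy":0,"dz":-3.5,"twist":0},{"claw":0.77,"dx":0,"dy":0,"dz":20,"twist":0},{"claw":0.77,"dx":0,"dy":0,"dz":60,"twist":0}]'; python3 -m pendant '[{"claw":0.77,"dx":0,"dy":0,"dz":30,"twist":0},{"claw":0.77,"dx":-10,"dy":50,"dz":60,"twist":0},{"claw":0.77,"dx":-25,"dy":95,"dz":60,"twist":0},{"claw":0.77,"dx":-45,"dy":140,"dz":60,"twist":0},{"claw":0.77,"dx":-65,"dy":185,"dz":60,"twist":0},{"claw":0.77,"dx":-78,"dy":230,"dz":60,"twist":0},{"claw":0.77,"dx":-78,"dy":270,"dz":60,"twist":0},{"claw":0.77,"dx":-78,"dy":285,"dz":60,"twist":0}]'; python3 -m pendant '[{"claw":0.77,"dx":0,"dy":0,"dz":0,"twist":0},{"claw":0.77,"dx":0,"dy":0,"dz":0,"twist":0}]'; python3 look.py top wrist
```

```text
clock: 29.85
tool_pos: [0.497, -0.2662, 0.1234]
eef_rot: [0.658, 0.753, -0.001, -0.002]
contact_force: [0.6, 0.1, 0.9]
opening: 0.766
finger_force: 0.0
clock: 30.65
tool_pos: [0.4207, 0.023, 0.1855]
eef_rot: [0.656, 0.755, 0.002, -0.0]
contact_force: [1.1, 0.3, 0.2]
opening: 0.774
finger_force: 0.0
clock: 30.85
tool_pos: [0.4207, 0.0176, 0.1847]
eef_rot: [0.659, 0.752, -0.0, 0.0]
contact_force: [0.5, -0.2, 0.4]
opening: 0.769
finger_force: 0.0
close angle 7.6 clock 30.85
top
[519. 191.] 23 62 0.94 [182. 211.]
[510. 264.] 23 61 0.93 [155. 216.]
[500. 341.] 23 61 0.93 [126. 221.]
[ 510. -338.] 24 101 1.0 [388. 207.]
[ 499. -264.] 24 101 1.0 [359. 212.]
wrist
[420.  50.] 23 58 1.0 [260. 138.]
[536.  58.] 24 58 0.0 [400. 147.]
```

```bash
python3 -m pendant '[{"claw":0.77,"dx":0,"dy":33,"dz":-25,"twist":0},{"claw":0.77,"dx":0,"dy":33,"dz":-65,"twist":0},{"claw":0.77,"dx":0,"dy":33,"dz":-105,"twist":0},{"claw":0.77,"dx":0,"dy":33,"dz":-140,"twist":0},{"claw":0.77,"dx":0,"dy":33,"dz":-160,"twist":0},{"claw":0.77,"dx":0,"dy":33,"dz":-167,"twist":0},{"claw":0.77,"dx":0,"dy":33,"dz":-167,"twist":0},{"claw":0.77,"dx":0,"dy":33,"dz":-167,"twist":0}]'; python3 -m pendant '[{"claw":0.45,"dx":0,"dy":0,"dz":0,"twist":0},{"claw":0.45,"dx":0,"dy":0,"dz":0,"twist":0},{"claw":0.45,"dx":0,"dy":0,"dz":0,"twist":0},{"claw":0.45,"dx":0,"dy":0,"dz":0,"twist":0},{"claw":0.45,"dx":0,"dy":0,"dz":0,"twist":0}]' 15;  python3 -m pendant '[{"claw":0.45,"dx":0,"dy":0,"dz":30,"twist":0},{"claw":0.45,"dx":0,"dy":0,"dz":70,"twist":0},{"claw":0.45,"dx":10,"dy":-20,"dz":115,"twist":0},{"claw":0.45,"dx":30,"dy":-70,"dz":140,"twist":0},{"claw":0.45,"dx":50,"dy":-115,"dz":140,"twist":0},{"claw":0.45,"dx":68,"dy":-160,"dz":140,"twist":0},{"claw":0.45,"dx":68,"dy":-205,"dz":140,"twist":0},{"claw":0.45,"dx":68,"dy":-210,"dz":140,"twist":0}]'; python3 -m pendant '[{"claw":0.45,"dx":0,"dy":0,"dz":0,"twist":0},{"claw":0.45,"dx":0,"dy":0,"dz":0,"twist":0},{"claw":0.45,"dx":0,"dy":0,"dz":0,"twist":0}]'; python3 look.py wrist
```

```text
clock: 31.75
tool_pos: [0.4204, 0.0502, 0.0175]
eef_rot: [0.659, 0.752, -0.001, -0.001]
contact_force: [-0.4, 0.7, 0.5]
opening: 0.77
finger_force: 0.0
clock: 32.25
tool_pos: [0.4212, 0.0511, 0.0185]
eef_rot: [0.659, 0.753, 0.0, 0.001]
contact_force: [0.7, -0.1, 7.9]
opening: 0.582
finger_force: 15.0
clock: 33.05
tool_pos: [0.4889, -0.162, 0.1584]
eef_rot: [0.659, 0.752, -0.0, 0.001]
contact_force: [0.6, 0.2, -1.4]
opening: 0.58
finger_force: 15.0
clock: 33.35
tool_pos: [0.4884, -0.1569, 0.1577]
eef_rot: [0.658, 0.753, 0.0, -0.001]
contact_force: [-0.1, 0.6, -1.6]
opening: 0.577
finger_force: 15.0
close angle 7.8 clock 33.35
wrist
[ 395. -215.] 29 55 0.0 [133. 242.]
[ 566. -294.] 21 53 0.0 [318. 340.]
[ 432. -313.] 23 55 0.0 [171. 343.]
[ 499. -265.] 23 101 1.0 [248. 351.]
```

```bash
python3 -m pendant '[{"claw":0.45,"dx":1,"dy":-25,"dz":0,"twist":0},{"claw":0.45,"dx":1,"dy":-34,"dz":-20,"twist":0},{"claw":0.45,"dx":1,"dy":-34,"dz":-50,"twist":0},{"claw":0.45,"dx":1,"dy":-34,"dz":-75,"twist":0},{"claw":0.45,"dx":1,"dy":-34,"dz":-88,"twist":0},{"claw":0.45,"dx":1,"dy":-34,"dz":-93,"twist":0},{"claw":0.45,"dx":1,"dy":-34,"dz":-93,"twist":0},{"claw":0.45,"dx":1,"dy":-34,"dz":-93,"twist":0}]'; python3 -m pendant '[{"claw":0.45,"dx":0,"dy":0,"dz":-1.5,"twist":0},{"claw":0.45,"dx":0,"dy":0,"dz":-3,"twist":0},{"claw":0.77,"dx":0,"dy":0,"dz":-3,"twist":0},{"claw":0.77,"dx":0,"dy":0,"dz":-3,"twist":0},{"claw":0.77,"dx":0,"dy":0,"dz":-3,"twist":0},{"claw":0.77,"dx":0,"dy":0,"dz":-3,"twist":0},{"claw":0.77,"dx":0,"dy":0,"dz":20,"twist":0},{"claw":0.77,"dx":0,"dy":0,"dz":60,"twist":0}]'; python3 -m pendant '[{"claw":0.6,"dx":-10,"dy":10,"dz":30,"twist":0},{"claw":0.3,"dx":-50,"dy":30,"dz":50,"twist":0},{"claw":0,"dx":-90,"dy":30,"dz":50,"twist":0},{"claw":0,"dx":-94,"dy":30,"dz":50,"twist":0},{"claw":0,"dx":-94,"dy":30,"dz":50,"twist":0},{"claw":0,"dx":-94,"dy":30,"dz":50,"twist":0},{"claw":0,"dx":-94,"dy":30,"dz":50,"twist":0}]'; python3 look.py top scene; cd pics; python3 -c "
import cv2,glob
a=sorted(glob.glob('top_3[3-9]*'))[-1];b=a.replace('top','scene');x=cv2.imread(a);y=cv2.imread(b)
cv2.imwrite('v1.png',cv2.vconcat([cv2.resize(x[150:290,110:450],(700,288)),cv2.resize(y[140:280,140:400],(560,300)).repeat(1,1)[:, :700] if 0 else cv2.copyMakeBorder(cv2.resize(y[140:280,140:400],(560,300)),0,0,0,140,0)]))"
```

```text
clock: 34.2
tool_pos: [0.4906, -0.1922, 0.0656]
eef_rot: [0.658, 0.753, 0.001, 0.001]
contact_force: [-0.5, 0.3, -0.6]
opening: 0.583
finger_force: 15.0
clock: 35.0
tool_pos: [0.4881, -0.1923, 0.1236]
eef_rot: [0.658, 0.753, -0.001, -0.002]
contact_force: [1.5, -1.4, 0.1]
opening: 0.771
finger_force: 0.0
clock: 35.7
tool_pos: [0.3975, -0.1626, 0.1746]
eef_rot: [0.659, 0.752, 0.001, 0.0]
contact_force: [-0.3, 0.5, -0.8]
opening: 0.158
finger_force: 0.0
close angle 7.6 clock 35.7
top
[536.  58.] 23 58 0.0 [233. 204.]
[520. 191.] 23 62 0.95 [183. 211.]
[510. 264.] 23 62 0.94 [155. 216.]
[499. 342.] 23 62 0.94 [126. 221.]
[ 509. -339.] 24 101 1.0 [389. 207.]
[ 500. -264.] 23 101 1.0 [359. 209.]
scene
[536.  59.] 25 58 0.0 [240. 220.]
[518. 191.] 23 62 0.86 [208. 240.]
[509. 263.] 26 62 0.85 [189. 252.]
[499. 342.] 24 62 0.9 [167. 266.]
[ 487. -193.] 24 101 0.94 [306. 190.]
[605. 397.] 29 103 0.0 [130. 241.]
```

View pics/v1.png

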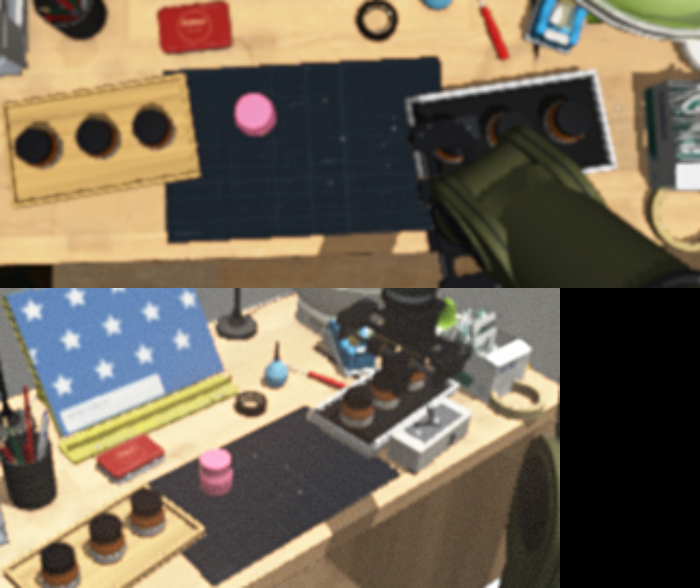

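All three mixed jars stand in the tray, all three fresh jars are on the platform and the toggle is still off. Now I'll flip it on.

```bash
python3 -m pendant '[{"claw":0,"dx":-3,"dy":-40,"dz":0,"twist":0},{"claw":0,"dx":-3,"dy":-58,"dz":-10,"twist":0},{"claw":0,"dx":-3,"dy":-58,"dz":-50,"twist":0},{"claw":0,"dx":-3,"dy":-58,"dz":-88,"twist":0},{"claw":0,"dx":-3,"dy":-58,"dz":-88,"twist":0},{"claw":0,"dx":-3,"dy":-58,"dz":-88,"twist":0}]'; python3 -m pendant '[{"claw":0,"dx":2,"dy":-20,"dz":0,"twist":0},{"claw":0,"dx":4,"dy":-30,"dz":0,"twist":0},{"claw":0,"dx":5,"dy":-40,"dz":0,"twist":0},{"claw":0,"dx":6,"dy":-50,"dz":0,"twist":0},{"claw":0,"dx":7,"dy":-58,"dz":0,"twist":0},{"claw":0,"dx":7,"dy":-58,"dz":0,"twist":0},{"claw":0,"dx":6,"dy":-40,"dz":0,"twist":0},{"claw":0,"dx":6,"dy":-30,"dz":40,"twist":0}]'; python3 -m pendant '[{"claw":0,"dx":0,"dy":30,"dz":50,"twist":0},{"claw":0,"dx":-20,"dy":80,"dz":100,"twist":0},{"claw":0,"dx":-20,"dy":130,"dz":120,"twist":0},{"claw":0,"dx":-20,"dy":180,"dz":120,"twist":0},{"claw":0,"dx":-20,"dy":230,"dz":120,"twist":0},{"claw":0,"dx":-20,"dy":250,"dz":120,"twist":0},{"claw":0,"dx":-20,"dy":250,"dz":120,"twist":0},{"claw":0,"dx":-20,"dy":250,"dz":120,"twist":0}]'; python3 look.py top scene;  python3 - <<'E'
import cv2,glob
from h import *
im,d=eyes.snapshot("scene"); P=cloud(*cam("scene"),d)
m=(P[...,2]>.08)&(P[...,2]<.12)&(abs(P[...,0]-.4)<.025)&(abs(P[...,1]+.28)<.06); print("tip",P[m].mean(0),m.sum())
x,_=eyes.snapshot("top")
cv2.imwrite('pics/v2.png',cv2.vconcat([cv2.resize(x[150:290,110:450],(700,288)),cv2.resize(im[140:260,140:400],(700,310))]))
E
```

```text
clock: 36.4
tool_pos: [0.3927, -0.22, 0.0864]
eef_rot: [0.658, 0.753, -0.0, -0.001]
contact_force: [-0.4, -0.1, 0.1]
opening: 0.005
finger_force: 0.0
clock: 37.2
tool_pos: [0.3967, -0.2486, 0.1249]
eef_rot: [0.658, 0.753, -0.001, -0.003]
contact_force: [0.8, 0.1, 0.5]
opening: 0.004
finger_force: 0.0
clock: 38.0
tool_pos: [0.3784, 0.0007, 0.2472]
eef_rot: [0.657, 0.754, 0.0, 0.0]
contact_force: [1.2, -0.9, 0.7]
opening: 0.005
finger_force: 0.0
close angle 7.9 clock 38.0
top
[536.  58.] 23 59 0.0 [233. 204.]
[520. 192.] 23 61 0.95 [182. 212.]
[509. 263.] 23 62 0.97 [156. 216.]
[499. 342.] 24 62 0.95 [126. 221.]
[ 510. -339.] 24 101 1.0 [389. 207.]
[ 498. -264.] 23 101 1.0 [359. 212.]
[ 490. -193.] 23 101 1.0 [331. 217.]
scene
[ 484. -253.] 18 58 0.0 [318. 194.]
[ 477. -181.] 18 58 0.0 [305. 203.]
[536.  60.] 24 58 0.0 [240. 220.]
[520. 193.] 25 62 0.86 [208. 240.]
[509. 263.] 24 62 0.87 [189. 252.]
[498. 341.] 24 62 0.91 [167. 266.]
[ 505. -340.] 23 101 0.87 [332. 174.]
[ 485. -262.] 18 98 0.97 [321. 184.]
[ 488. -190.] 24 101 0.92 [306. 190.]
[604. 400.] 28 105 0.0 [129. 241.]
tip [ 0.40053607 -0.29732332  0.09369401] 32
```

View pics/v2.png

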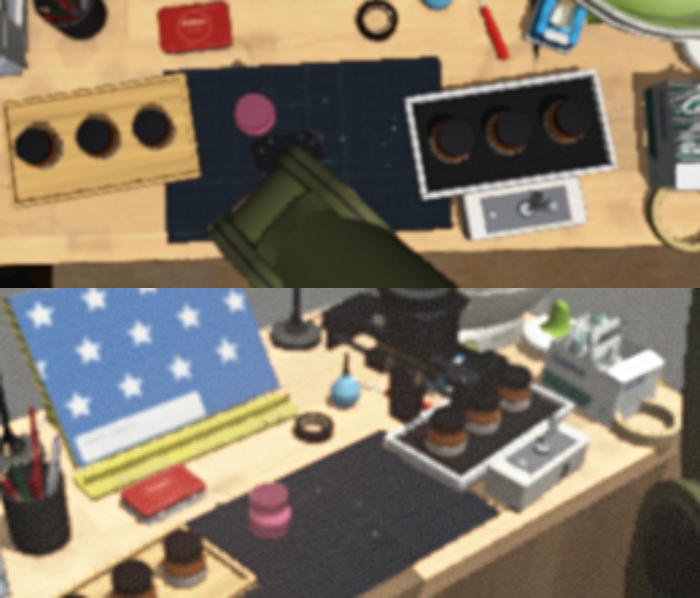

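The tip is on the -y side (y≈-0.30), so the toggle is ON. The fresh jars stand upright on the platform at (510,-339), (498,-264) and (490,-193), the mixed jars are in the tray, and the robot touches nothing. Handing in.

```bash
python3 -c "
from plant import r
print(r.finish_job())"
```

```text
the job is handed in; nothing more can be done
None
```

The job is done and handed in: I switched the shaker off, stood the three mixed jars in the tray and the three fresh jars on the platform, switched it back on, and left the arm clear of everything; no verdict came back.

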